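Scan out the empty packs and send them over the counter edge into the recycling crate

TASK

Use the handheld scanner to scan out the empty packs standing on the kitchen counter, the tallest first and so on down to the flattest: aim at the label on each one where it stands, with the scan line lying along the label's length, and hold steady on it for at least two seconds. Then lay the scanner back in its rest and, without lifting the packs, slide every one off the far edge of the counter so that it drops into the recycling crate below. Leave the mug, the soap bottle and the jar where they are.

Things in the scene. Friction and masses are not known exactly. Their poses are not given: they have to be found in the camera images.
- carton: empty closed cardboard carton, 70 (x) x 96 (y) x 90 mm tall, the tallest pack, about 0.1 kg; origin at the centre of its underside, z up. Any one of the four packs may be absent. The counter top is at z = 0; its straight far edge lies at x = 0.70 m, across the whole width.
- tub: empty white round tub, 98 mm diameter at the lid (92 mm below), 65 mm tall, second tallest, about 0.08 kg; origin at the centre of its underside, z up
- biscuit_tin: empty steel biscuit tin with lid, 72 (x) x 100 (y) x 42 mm tall, third tallest, about 0.12 kg; origin at the centre of its underside, z up
- fish_tin: empty flat aluminium fish tin, 66 (x) x 100 (y) x 24 mm tall, the flattest, about 0.08 kg; origin at the centre of its underside, z up
- carton_label (a point): centre of the barcode label on top of the carton, 90 mm above its underside; axes as the pack's: the 56 mm length of the label (across the bars) runs along y, its 32 mm width along x, z points out of it (up)
- tub_label (a point): centre of the barcode label on top of the round tub, 65 mm above its underside; axes as the pack's: the 56 mm length of the label (across the bars) runs along y, its 32 mm width along x, z points out of it (up)
- biscuit_tin_label (a point): centre of the barcode label on top of the biscuit tin, 42 mm above its underside; axes as the pack's: the 56 mm length of the label (across the bars) runs along y, its 32 mm width along x, z points out of it (up)
- fish_tin_label (a point): centre of the barcode label on top of the flat fish tin, 24 mm above its underside; axes as the pack's: the 56 mm length of the label (across the bars) runs along y, its 32 mm width along x, z points out of it (up)
- scanner: handheld barcode scanner: black body 120 mm long (x -75 to +45), 36 mm wide (y), 42 mm tall, grey head 50 mm wide at its +x end (x 30 to 90), 0.18 kg; origin on the underside, mid-width, z up. Grip it across the 36 mm width at x = 0, where the rest leaves the body free for 40 mm or more. It reads by itself, no trigger.
- scanner_beam (a point): centre of the window under the head, at x 66, y 0, z 14 mm in the scanner's frame. z = the beam, forwards and down: direction (0.342, 0, -0.940) there; y = the scanner's y = scan line. Reads a label 50 to 140 mm off (best 90), within 15 mm of the beam's centre line, beam within 40 degrees of square to it, scan line within 15 degrees of its length (either way round), kept so for 2 s.
- rest: fixed grey scanner rest: a slab 150 (x) x 80 (y) x 20 mm tall with two pairs of low cheeks, 14 mm tall, at x = 22 to 32 mm and -65 to -35 mm, 44 mm apart inside, between which the scanner lies; origin at the centre of its underside; the scanner's +x end lies towards its +x
- rest_seat (a point): centre of the slab's top, 20 mm up: where the scanner's origin belongs when it lies in the rest, level, its x along the rest's x
- crate_rim (a point): middle of the near (robot's side) rim of the fixed open grey recycling crate on a low stool below the counter's far edge; rim 50 mm below the counter top. From here the crate reaches 357 mm to +x (away), 290 mm to either side in y, and 134 mm down to its inner floor; walls 6 mm. This rim lies 12 to 22 mm in under the counter's edge, so what slides off within the crate's width drops in.
- mug: white mug, 80 mm diameter, 95 mm tall; bystander; origin at the centre of its underside
- soap: clear soap bottle, 60 mm diameter, 170 mm tall; bystander; origin at the centre of its underside
- jar: glass jar with steel cap, 68 mm diameter, 90 mm tall; bystander; origin at the centre of its underside
Not all that is in view belongs to the job. What is shaped like the tub but purple is not meant.

How it is judged:
By the outcome, as a careful person would: the job done as asked, in the order asked, and still so for the second after the job is handed in, with the robot touching nothing.
Of carton, tub, biscuit_tin, fish_tin only 3 to 4 are there at a start; the rules pass over those that are not, and their reading is None.
At some moment in a run one of carton, tub, biscuit_tin, fish_tin may be knocked a few centimetres aside while the robot is not near it.
It also fails if it takes over 210 s, if anything falls off the work surface, if the arm or the gripper's body presses on something with over 40 N, if the wrist force passes 120 N, or if a joint passes its speed limit or range.

ROBOT

A 6-joint arm with a two-finger parallel gripper is mounted at the origin on the work surface. World frame = base frame: x ahead of the robot, y to its left, z up, the work surface at z = 0. Lengths are in m, angles in degrees, forces in N, time in s.
With the tool pointing down it reaches from about 0.35 to 0.875 m from the base axis. Payload 4.2 kg.
Tool frame: the origin (TCP) lies midway between the tips of the shut fingers; the grasp point (between the pads) lies 19 mm behind it; z points along the fingers, y is the line along which they close (so a half turn about z gives the same grasp; the last joint's range is limited). The gripper opens to 87 mm and grips with 3 to 60 N. Pads are 19 mm wide; open, the fingers measure 117 mm over their backs; the gripper's body (75 mm by 190 mm) begins 51 mm behind the grasp point.
Start: joints at [-60.756, 22.042, 0.453, 0, -68.411, -14.817], TCP at [0.156, -0.605, 0.201] pointing down, gripper open.
Joint ranges: [-179.83, 179.83], [-69.29, 118.12], [-61.27, 80.66], [-181.25, 117.63], [-171.15, -9.14], [-177.46, 177.46]. Speed limits (degrees/s): [159.86, 159.86, 180, 180, 180, 180].

INTERFACE

Orientations are given as a 3x3 rotation matrix whose columns are the frame's x, y, z axes.
In Python, from station import r, cams gives the robot as it stands.
- The arm moves only by the tool play_rows, never from a script. Its argument "commands" is text: rows parted by semicolons, each of 6 numbers parted by spaces: the shift along the world's x, y, z normalised to -1 to 1, where 1 is 30 mm, then the turn, a rotation vector about the world's x, y, z normalised to -1 to 1, where 1 is 0.15 rad. A call has 1 to 20 rows; each row shifts and turns the commanded pose from where the row before left it; what a row does not reach is not made up. A row lasts 1/10 s, in which the tool goes at most 50 mm and 8.59 degrees, less where a joint would pass 70% of its speed; a pose out of reach is approached as far as the arm can. A call with a number of a shift or a turn outside -1 to 1 is refused whole. A call with a gripper value outside its range is refused whole. "grip" is the finger opening in mm, from 0 to 87, set as the call begins (left out, the last holds). The fingers move at their own pace and stop on an object; the grip force is fixed at half the most. Time passes only in rows, so rows that do not move let the fingers close. It gives the time, the measured TCP pose, the force, the opening and the grip force at its end, in the units of the state.
- r.sense(): the state, without advancing time (a new reading comes with each control period).
- cams.capture(name): name is "scene" or "top" or "wrist"; returns (picture, depth): 384x512x3 uint8, blue, green, red; 384x512 float32, m along the optical axis (not along the pixel's ray), 0 where there is no reading.
- cams.camera_info(name): a dict with "mtx" (3x3 intrinsics, pixels), "k1" (the pictures are not rectified: a ray, as slopes to the right and down, at radius r is drawn at 1 + k1 r^2 times it, then the intrinsics apply), "R" (3x3) and "t" (3): a world point X has camera coordinates R X + t. Camera axes: x right, y down, z forward; pixel columns grow to the right and rows downward; lengths in m; the calibration is good to about 2 mm. A picture is of the moment at which its call begins: read the wrist's pose just before it. camera_info takes no time and is no camera call; for the wrist camera it gives the pose at the moment of the call.
- r.finish_job(): hands the job in; it is judged then, once.
The state is a dict: "time_s": time; "joints": joint angles; "joint_velocities": joint speeds; "effort": joint torques, N m; "tcp_pos": TCP position; "ee_rot": TCP orientation; "wrist_force": force on the tool from outside, world axes, zero at the start; "moment": the same for the moment, N m; "gripper_width": opening from 0.0 (shut) to 1.0 (fully open); "gripper_force": force on a finger pad.
Only numpy, scipy, OpenCV 4.12 (cv2) and the standard library are available. Lean on these libraries where they do the work, as an engineer would, in place of code of your own. Each camera call takes 0.05 s, during which the arm holds its last target. There are 200 camera calls.

## Working session

There is one attempt and no reset: what is moved stays moved. The work goes in short steps, Python scripts to look and compute and a tool call to move; the robot and the scene stay as the last step left them, time stands still between calls to the robot, and variables do not carry over. Pictures are saved under pics/ and viewed, at most 14 in all, crops included, and the job is handed in when it is done.

Besides the shell and the picture viewer there is one more tool, called after "Request:" as name(argument=value, ...) on one line, values as JSON. play_rows: Moves the arm, as the interface text tells. Scaled input: -1 to 1 covers 30 mm each way for a shift and 0.15 rad each way for a turn. Its arguments: {"type":"object","properties":{"commands":{"type":"string"},"grip":{"type":"number"}},"required":["commands"]}

```bash
ls; mkdir -p pics
python3 - <<'E'
from station import r,cams
import cv2,numpy as np
s=r.sense();print(s['time_s'],s['tcp_pos'],s['ee_rot'],s['gripper_width'])
ims=[]
for n in ["top","scene"]:
    p,d=cams.capture(n);np.savez(f'pics/{n}0.npz',p=p,d=d);cv2.imwrite(f'pics/{n}0.png',cv2.resize(p,(800,600)))
    i=cams.camera_info(n);print(n,i)
E
```

```text
pics
0.0 [ 0.15556389 -0.60464523  0.19954639] [[-9.68523802e-01 -2.48920233e-01 -6.02310570e-04]
 [-2.48920956e-01  9.68521457e-01  2.13186293e-03]
 [ 5.26868931e-05  2.21468772e-03 -9.99997546e-01]] 0.9986086882826919
top {'mtx': array([[483.8410442 ,   0.        , 251.89784959],
       [  0.        , 483.8410442 , 193.4562872 ],
       [  0.        ,   0.        ,   1.        ]]), 'k1': -0.17821255913646708, 'R': array([[ 0.00656973, -0.99971737,  0.02284758],
       [-0.99694157, -0.00832737, -0.07770558],
       [ 0.07787388, -0.0222672 , -0.99671452]]), 't': array([-0.01500566,  0.50407165,  1.60681946])}
scene {'mtx': array([[375.22098885,   0.        , 264.18434067],
       [  0.        , 375.22098885, 195.82489591],
       [  0.        ,   0.        ,   1.        ]]), 'k1': -0.10651302195047688, 'R': array([[-0.07411811,  0.99711883, -0.01614154],
       [ 0.7515289 ,  0.04520861, -0.65814929],
       [-0.65552331, -0.06091162, -0.7527144 ]]), 't': array([ 0.04247392, -0.33738058,  1.54660825])}
```

View pics/top0.png

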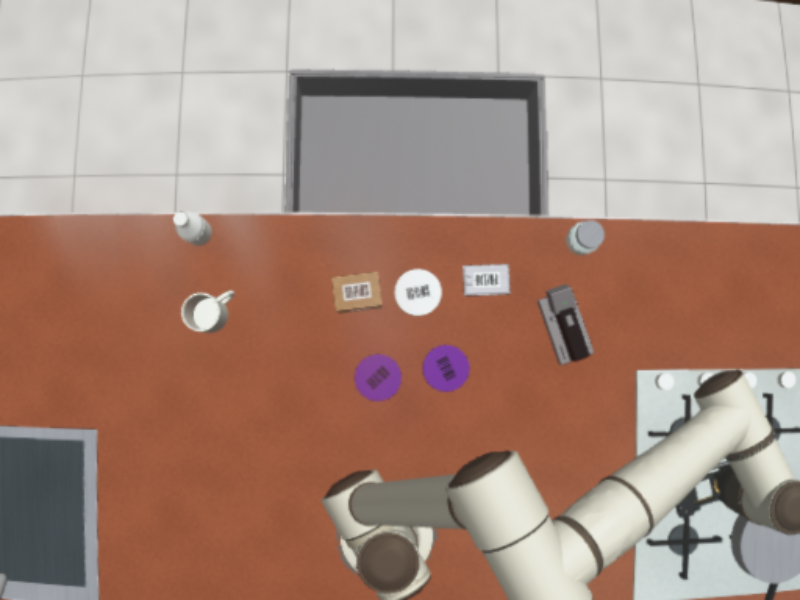

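View pics/scene0.png

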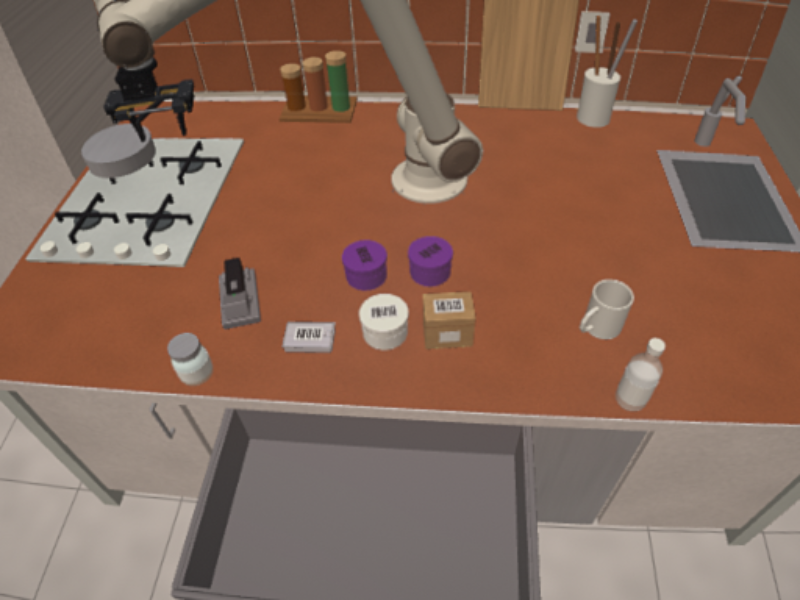

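The top view (800 px scale) shows the carton at (357,291), the white tub at (418,291) and a grey tin at (486,280). The scanner in its rest is at (566,323) with its head up, and the purple decoys are at (378,377) and (446,368). The jar is at (586,237), the mug at (205,313) and the soap at (192,228).

```bash
cat > h.py <<'E'
import cv2,numpy as np
from station import r,cams
def rays(uv,i):
    uv=np.atleast_2d(np.float64(uv))
    return cv2.undistortPoints(uv.reshape(-1,1,2),i['mtx'],np.array([i['k1'],0,0,0.])).reshape(-1,2)
def onplane(uv,z,i):
    d=np.c_[rays(uv,i),np.ones(len(np.atleast_2d(uv)))]@i['R']
    c=-i['R'].T@i['t']
    return c+d*((z-c[2])/d[:,2])[:,None]
def cloud(d,i):
    v,u=np.mgrid[:384,:512];uv=np.c_[u.ravel(),v.ravel()]
    n=rays(uv,i);z=d.ravel()
    return ((np.c_[n*z[:,None],z]-i['t'])@i['R']).reshape(384,512,3)
def blobs(P,p,zmin,zmax,box,amin=60):
    m=((P[...,2]>zmin)&(P[...,2]<zmax)&(P[...,0]>box[0])&(P[...,0]<box[1])&(P[...,1]>box[2])&(P[...,1]<box[3])).astype(np.uint8)
    m=cv2.morphologyEx(m,cv2.MORPH_OPEN,np.ones((3,3)))
    n,l,st,c=cv2.connectedComponentsWithStats(m)
    out=[]
    for k in range(1,n):
        if st[k,4]<amin: continue
        mm=l==k;z=np.percentile(P[mm][:,2],80)
        Q=P[mm&(abs(P[...,2]-z)<.008)]
        rc=cv2.minAreaRect((Q[:,:2]*1000).astype(np.float32))
        print('px',c[k].round(),'ztop',round(z,4),'rect c',np.round(rc[0],1),'size',np.round(rc[1],1),'ang',round(rc[2],1),'mean',(Q.mean(0)*1000).round(1),'bgr',p[mm].mean(0).round())
        out.append((mm,z,rc))
    return out
E
python3 - <<'E'
from h import *
for n in ['top','scene']:
    z=np.load(f'pics/{n}0.npz');i=cams.camera_info(n);P=cloud(z['d'],i);print(n)
    print('counter z',np.median(P[(abs(P[...,0]-.45)<.04)&(abs(P[...,1])<.3)][:,2]))
    blobs(P,z['p'],.012,.2,(.33,.72,-.45,.5))
E
```

```text
top
counter z 0.0002647565251511687
px [123. 145.] ztop 0.1438 rect c [647.  413.7] size [ 7.6 18.6] ang 30.9 mean [647.6 413.  142.4] bgr [168. 173. 174.]
px [374. 152.] ztop 0.0916 rect c [ 649.2 -423. ] size [53.8 55.7] ang 73.8 mean [ 647.8 -423.1   90.3] bgr [159. 158. 156.]
px [311. 179.] ztop 0.0277 rect c [ 556.3 -209.4] size [ 65.3 100.5] ang 0.9 mean [ 555.9 -210.2   25.2] bgr [194. 191. 192.]
px [267. 187.] ztop 0.0687 rect c [522.6 -58.2] size [95.  95.9] ang 44.8 mean [522.6 -58.4  66.2] bgr [221. 222. 221.]
px [228. 187.] ztop 0.093 rect c [522.   69.2] size [70.7 95.3] ang 7.5 mean [521.8  69.4  90.8] bgr [119. 146. 174.]
px [362. 208.] ztop 0.0652 rect c [ 458.7 -383.9] size [160.8  48. ] ang 18.5 mean [ 460.  -383.7   63.9] bgr [90. 90. 97.]
px [122. 198.] ztop 0.0926 rect c [480.6 405.5] size [44.9 79.7] ang 74.0 mean [482.7 412.1  93. ] bgr [133. 143. 151.]
px [141. 199.] ztop 0.0855 rect c [479.6 355.4] size [18.7 89.2] ang 71.4 mean [482.3 354.4  84.7] bgr [144. 153. 157.]
px [285. 234.] ztop 0.0682 rect c [ 372.3 -117.6] size [78.3 95.4] ang 0.2 mean [ 369.3 -11
[... 586 characters left out ...]
rect c [485.3 386.2] size [74.8 96.4] ang 72.5 mean [482.1 385.9  85.8] bgr [136. 148. 158.]
px [287. 203.] ztop 0.0917 rect c [521.8  66.9] size [72.9 96. ] ang 7.3 mean [525.7  67.3  90.8] bgr [ 93. 122. 151.]
px [246. 204.] ztop 0.067 rect c [524.7 -60. ] size [97.2 96.1] ang 27.8 mean [526.8 -60.1  65.9] bgr [169. 181. 189.]
px [197. 215.] ztop 0.0262 rect c [ 558.  -212.8] size [ 70.  101.1] ang 5.5 mean [ 558.9 -211.1   24.5] bgr [157. 158. 168.]
px [121. 229.] ztop 0.0895 rect c [ 649.8 -421.9] size [59.4 53.6] ang 5.6 mean [ 652.  -422.6   89.1] bgr [139. 143. 147.]
px [410. 241.] ztop 0.1291 rect c [663.7 413.5] size [37.3 25.1] ang 61.2 mean [665.8 412.3 127.6] bgr [149. 160. 171.]
```

Request:
play_rows(commands="0.99 0.727 0 0 0 0.048;0.99 0.727 0 0 0 0.048;0.99 0.727 0 0 0 0.048;0.99 0.727 0 0 0 0.048;0.99 0.727 0 0 0 0.048;0.99 0.727 0 0 0 0.048;0.99 0.727 0 0 0 0.048;0.99 0.727 0 0 0 0.048;0.99 0.727 0 0 0 0.048;0.99 0.727 0 0 0 0.048;0 0 0 0 0 0;0 0 0 0 0 0", grip=70)

```text
time_s: 1.3
tcp_pos: [0.4529, -0.3864, 0.2]
ee_rot: [[-0.948, -0.32, -0.001], [-0.32, 0.948, 0.001], [0.001, 0.001, -1.0]]
wrist_force: [-0.7, -0.1, 0.5]
gripper_width: 0.803
gripper_force: 0.0
```

Run:
```python
from h import *
s=r.sense();print(s['time_s'],s['tcp_pos'],s['ee_rot'][:,1],s['gripper_width'])
i=cams.camera_info('wrist');p,d=cams.capture('wrist')
cv2.imwrite('pics/w1.png',p)
P=cloud(d,i)
blobs(P,p,.055,.075,(.3,.6,-.5,-.25))
blobs(P,p,.015,.027,(.3,.6,-.5,-.25))
# label angles from top
z=np.load('pics/top0.npz');it=cams.camera_info('top');g=cv2.cvtColor(z['p'],cv2.COLOR_BGR2GRAY)
for n,c,zt in [('carton',(228.5,186.5),.09),('tub',(267.5,186.5),.065),('fish',(311,179),.024)]:
    v,u=np.mgrid[:384,:512];m=(abs(u-c[0])<11)&(abs(v-c[1])<10)
    w=np.clip(150-g[m].astype(float),0,None) if n!='carton' else np.clip(g[m].astype(float)-170,0,None)
    X=onplane(np.c_[u[m],v[m]],zt,it)[:,:2]*1000
    mu=np.average(X,axis=0,weights=w);C=np.cov(X.T,aweights=w);e,V=np.linalg.eigh(C)
    print(n,mu.round(1),np.sqrt(e*12).round(1),'len dir deg',np.degrees(np.arctan2(V[1,1],V[0,1]))%180-90)
```

```text
1.3 [ 0.45290972 -0.38644289  0.20001492] [-0.3196352   0.94754005  0.00109172] 0.803238491715896
px [250. 183.] ztop 0.0658 rect c [ 453.8 -388.2] size [148.3  49.1] ang 18.6 mean [ 454.7 -388.2   63.6] bgr [86. 85. 88.]
px [223. 167.] ztop 0.0208 rect c [ 463.7 -417.7] size [148.2  20.9] ang 18.3 mean [ 458.2 -420.3   20.1] bgr [159. 160. 168.]
px [276. 168.] ztop 0.0208 rect c [ 443.9 -359.6] size [148.4  21.8] ang 20.5 mean [ 439.1 -360.6   20.1] bgr [153. 155. 163.]
carton [522.8  66.7] [42.3 66.1] len dir deg 8.691007520527506
tub [525.1 -65.9] [16.  44.7] len dir deg 15.42259831690788
fish [ 552.5 -215.3] [33.1 63.7] len dir deg -25.18681323838888
```

View pics/w1.png

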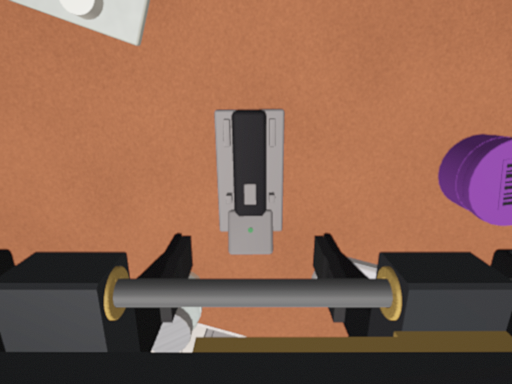

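The wrist view shows the scanner seated in its rest, with its tail at (250,110) and head at (250,253), and nothing in the way. Next I grip it.

Request:
play_rows(commands="0.02 -0.047 -0.95 0 0 0;0 0 -0.95 0 0 0;0 0 -0.95 0 0 0;0 0 -0.95 0 0 0;0 0 -0.95 0 0 0;0 0 -0.95 0 0 0;0 0 0 0 0 0;0 0 0 0 0 0")

```text
time_s: 2.15
tcp_pos: [0.4526, -0.3895, 0.0299]
ee_rot: [[-0.948, -0.317, -0.001], [-0.317, 0.948, -0.0], [0.001, 0.0, -1.0]]
wrist_force: [0.6, -0.5, 0.5]
gripper_width: 0.806
gripper_force: 0.0
```

Request:
play_rows(commands="0 0 0 0 0 0;0 0 0 0 0 0;0 0 0 0 0 0;0 0 0 0 0 0;0 0 0 0 0 0;0 0 0 0 0 0;0 0 0 0 0 0;0 0 0 0 0 0", grip=20)

```text
time_s: 2.95
tcp_pos: [0.4536, -0.3887, 0.0301]
ee_rot: [[-0.948, -0.318, 0.0], [-0.318, 0.948, -0.0], [-0.0, -0.001, -1.0]]
wrist_force: [-0.2, -0.4, 2.7]
gripper_width: 0.41
gripper_force: 30.0
```

Request:
play_rows(commands="0 0 0.5 0 0 0;0 0 0.9 0 0 0;0 0 0.9 0 0 0;0 0 0.9 0 0 0;0 0 0.9 0 0 0;0 0 0.9 0 0 0;0 0 0.7 0 0 0;0 0 0 0 0 0")

```text
time_s: 3.75
tcp_pos: [0.4546, -0.3894, 0.2033]
ee_rot: [[-0.948, -0.318, 0.005], [-0.318, 0.948, -0.003], [-0.004, -0.004, -1.0]]
wrist_force: [0.4, -0.2, -1.1]
gripper_width: 0.408
gripper_force: 30.0
```

Request:
play_rows(commands="-0.062 0.985 0 0 0 -0.085;-0.062 0.985 0 0 0 -0.085;-0.062 0.985 0 0 0 -0.085;-0.062 0.985 0 0 0 -0.085;-0.062 0.985 0 0 0 -0.085;-0.062 0.985 0 0 0 -0.085;-0.062 0.985 0 0 0 -0.085;-0.062 0.985 0 0 0 -0.085;-0.062 0.985 0 0 0 -0.085;-0.062 0.985 0 0 0 -0.085;-0.062 0.985 0 0 0 -0.085;-0.062 0.985 0 0 0 -0.085;-0.062 0.985 0 0 0 -0.085;-0.062 0.985 0 0 0 -0.085;-0.062 0.985 0 0 0 -0.085;0 0 0 0 0 0;0 0 0 0 0 0")

```text
time_s: 5.45
tcp_pos: [0.4243, 0.0548, 0.1991]
ee_rot: [[-0.991, -0.134, -0.003], [-0.134, 0.991, -0.001], [0.003, -0.001, -1.0]]
wrist_force: [0.5, -0.1, -1.7]
gripper_width: 0.409
gripper_force: 30.0
```

```bash
cat > look.py <<'E'
from h import *
import sys
tag=sys.argv[1]
for n in ['top','scene']:
    p,d=cams.capture(n);i=cams.camera_info(n);np.savez(f'pics/{n}{tag}.npz',p=p,d=d);cv2.imwrite(f'pics/{n}{tag}.png',p)
    P=cloud(d,i);print(n)
    for lo,hi in [(.012,.035),(.055,.075),(.08,.1)]:
        blobs(P,p,lo,hi,(.44,.7,-.33,.3),100)
s=r.sense();print(s['time_s'],s['tcp_pos'],s['ee_rot'][:,0],s['gripper_width'])
E
python3 look.py 1
```

```text
top
px [311. 179.] ztop 0.0273 rect c [ 556.3 -209.5] size [ 65.6 100.7] ang 0.7 mean [ 555.7 -210.4   24.9] bgr [189. 186. 187.]
px [267. 186.] ztop 0.0684 rect c [524.4 -60. ] size [96.1 94.2] ang 55.8 mean [523.8 -60.3  66.1] bgr [218. 219. 217.]
px [229. 183.] ztop 0.0932 rect c [522.7  69. ] size [70.1 95.3] ang 6.9 mean [532.3  65.8  90.8] bgr [118. 146. 173.]
scene
px [197. 215.] ztop 0.0263 rect c [ 556.4 -212.2] size [ 68.5 100.9] ang 2.3 mean [ 558.9 -211.8   24.4] bgr [161. 162. 172.]
px [247. 218.] ztop 0.0313 rect c [560.5 -52.7] size [20.5 75.1] ang 12.4 mean [563.2 -51.6  29.2] bgr [140. 151. 161.]
px [287. 218.] ztop 0.0286 rect c [556.3  70.1] size [ 5.8 93.3] ang 5.8 mean [556.3  68.7  27.2] bgr [ 87. 113. 140.]
px [246. 200.] ztop 0.0672 rect c [523.9 -60.1] size [97.4 95.5] ang 29.6 mean [526.7 -59.5  65.7] bgr [184. 197. 203.]
px [288. 209.] ztop 0.0698 rect c [556.4  70.3] size [ 6.6 93.9] ang 7.5 mean [555.8  70.8  67.9] bgr [ 67.  98. 131.]
px [287. 196.] ztop 0.0925 rect c [522.2  67.3] size [73.1 96.7] ang 8.1 mean [525.1  66.8  90.9] bgr [106. 137. 166.]
5.55 [0.42469591 0.05399979 0.19960438] [-0.99130358 -0.13157507  0.00228132] 0.4092854787181619
```

View pics/scene1.png

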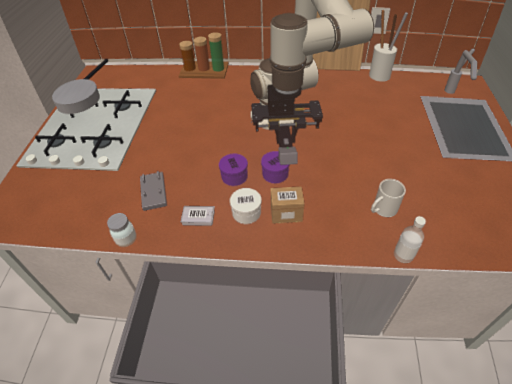

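The scanner is held at (287,150) and points away from the robot; the packs have not moved. I lower to the carton's reading distance and hold.

Request:
play_rows(commands="0.05 0.04 -0.5 0 0 0;0 0 -0.45 0 0 0;0 0 0 0 0 0;0 0 0 0 0 0;0 0 0 0 0 0;0 0 0 0 0 0;0 0 0 0 0 0;0 0 0 0 0 0;0 0 0 0 0 0;0 0 0 0 0 0;0 0 0 0 0 0;0 0 0 0 0 0;0 0 0 0 0 0;0 0 0 0 0 0;0 0 0 0 0 0;0 0 0 0 0 0;0 0 0 0 0 0;0 0 0 0 0 0;0 0 0 0 0 0;0 0 0 0 0 0")

```text
time_s: 7.55
tcp_pos: [0.4269, 0.0559, 0.1721]
ee_rot: [[-0.991, -0.132, -0.0], [-0.132, 0.991, -0.0], [0.0, -0.0, -1.0]]
wrist_force: [0.9, -0.9, -2.6]
gripper_width: 0.409
gripper_force: 30.0
```

Request:
play_rows(commands="0 0 0 0 0 0;0 0 0 0 0 0;0 0 0 0 0 0;0 0 0 0 0 0;0 0 0 0 0 0;0 0 0 0 0 0;0 0 0 0 0 0;0 0 0 0 0 0;0 0 0 0 0 0;0 0 0 0 0 0;0 0 0 0 0 0;0 0 0 0 0 0;0 0 0 0 0 0;0 0 0 0 0 0;0 0 0 0 0 0")

```text
time_s: 9.05
tcp_pos: [0.4269, 0.0559, 0.1722]
ee_rot: [[-0.991, -0.132, -0.0], [-0.132, 0.991, -0.0], [0.0, -0.0, -1.0]]
wrist_force: [0.2, -0.2, -1.5]
gripper_width: 0.409
gripper_force: 30.0
```

```bash
python3 look.py 2
python3 - <<'E'
import cv2
p=cv2.imread('pics/scene2.png')[120:250,150:350];q=cv2.imread('pics/top2.png')[130:230,180:340]
cv2.imwrite('pics/c2.png',cv2.vconcat([cv2.resize(p,(640,300),interpolation=2),cv2.resize(q,(640,300),interpolation=2)]))
E
```

```text
top
px [311. 179.] ztop 0.0274 rect c [ 556.3 -209.4] size [ 65.4 100.2] ang 0.9 mean [ 555.7 -210.1   25. ] bgr [190. 186. 187.]
px [267. 186.] ztop 0.0682 rect c [523.8 -59.1] size [96.7 90.8] ang 51.5 mean [524.3 -58.9  65.8] bgr [218. 218. 217.]
px [229. 183.] ztop 0.0932 rect c [522.2  68.9] size [69.5 95.9] ang 6.9 mean [531.8  65.5  91. ] bgr [118. 146. 173.]
scene
px [198. 215.] ztop 0.0261 rect c [ 556.3 -212.8] size [ 67.3 100.2] ang 2.8 mean [ 558.7 -211.    24.4] bgr [160. 162. 171.]
px [287. 218.] ztop 0.0288 rect c [556.3  70.2] size [ 6.3 93.1] ang 7.3 mean [556.3  69.2  27.4] bgr [ 87. 113. 140.]
px [245. 200.] ztop 0.0673 rect c [524.8 -60.3] size [95.6 97.2] ang 62.7 mean [527.2 -60.4  65.7] bgr [185. 197. 203.]
px [288. 209.] ztop 0.0708 rect c [555.9  70.2] size [ 5.1 93.3] ang 8.0 mean [555.9  68.9  68.6] bgr [ 66.  98. 131.]
px [287. 196.] ztop 0.0925 rect c [522.5  67. ] size [72.6 96.3] ang 7.4 mean [525.6  66.8  90.9] bgr [106. 136. 166.]
9.15 [0.42693735 0.05588065 0.17214783] [-9.91229910e-01 -1.32148650e-01  2.95712255e-06] 0.4129149999679819
```

View pics/c2.png

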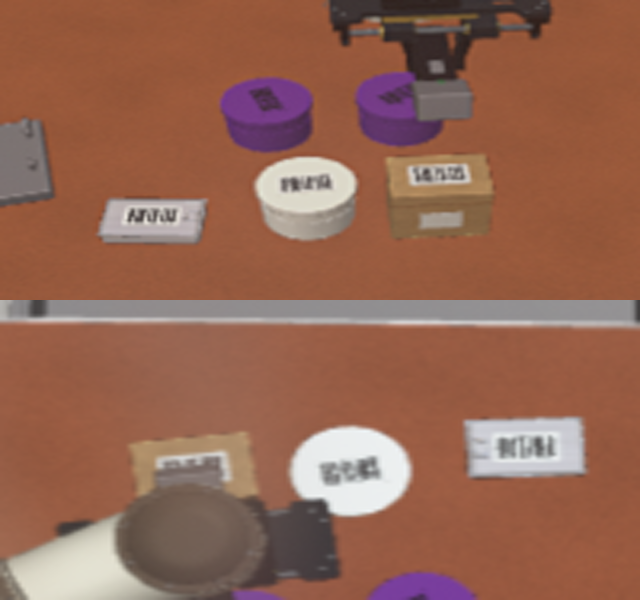

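Run:
```python
from h import *
for n in ['top','scene']:
    z=np.load(f'pics/{n}2.npz');i=cams.camera_info(n);P=cloud(z['d'],i);g=cv2.cvtColor(z['p'],cv2.COLOR_BGR2GRAY)
    for nm,c,zt in [('tub',(.524,-.06),.065),('fish',(.556,-.211),.024)]:
        v,u=np.mgrid[:384,:512];X=onplane(np.c_[u.ravel(),v.ravel()],zt,i)[:,:2]
        dd=X-c;m=(abs(dd[:,0])<.023)&(abs(dd[:,1])<.034)
        w=np.clip(170-g.ravel()[m].astype(float),0,None);X=X[m]*1000
        mu=np.average(X,axis=0,weights=w);e,V=np.linalg.eigh(np.cov(X.T,aweights=w))
        print(n,nm,mu.round(1),np.sqrt(12*e).round(),np.degrees(np.arctan2(V[1,1],V[0,1]))%180-90)
    if n=='scene':
        m=(P[...,2]>.15)&(P[...,2]<.212)&(P[...,0]>.45)&(P[...,0]<.53)&(abs(P[...,1]-.06)<.05)
        Q=P[m]*1000;t=Q[Q[:,2]>195];print(len(Q),Q.min(0),Q.max(0),t.mean(0),len(t))
        A=np.c_[t[:,:2]-t[:,:2].mean(0),np.ones(len(t))];print(np.linalg.lstsq(A,t[:,2],rcond=None)[0])
        f=Q[Q[:,2]<190];print('front',np.median(f,axis=0),np.percentile(f[:,0],90))
```

```text
top tub [524.3 -62.3] [19. 49.] 13.124535908523342
top fish [ 556.3 -210.6] [19. 52.] 0.4830788921451159
scene tub [523.1 -63. ] [21. 50.] 8.703875805560301
scene fish [ 555.4 -214.1] [21. 53.] 1.3704228790940647
255 [450.07650313  38.46491715 181.3544708 ] [518.66102291  91.87719849 211.98705622] [489.3004804   63.83045935 204.84411839] 202
[-5.03669013e-02 -8.65727853e-04  2.04844118e+02]
front [514.02212983  58.03474907 188.74806069] 517.4822159462155
```

Request:
play_rows(commands="0.013 -0.893 0 0 0 0.068;0.013 -0.893 -0.1 0 0 0.068;0.013 -0.893 -0.2 0 0 0.068;0.013 -0.893 -0.28 0 0 0.068;0.013 -0.893 -0.28 0 0 0.068;0 0 0 0 0 0;0 0 0 0 0 0;0 0 0 0 0 0;0 0 0 0 0 0;0 0 0 0 0 0;0 0 0 0 0 0;0 0 0 0 0 0;0 0 0 0 0 0;0 0 0 0 0 0;0 0 0 0 0 0;0 0 0 0 0 0;0 0 0 0 0 0;0 0 0 0 0 0;0 0 0 0 0 0;0 0 0 0 0 0")

```text
time_s: 11.15
tcp_pos: [0.4289, -0.0781, 0.1463]
ee_rot: [[-0.983, -0.182, -0.0], [-0.182, 0.983, 0.0], [0.0, 0.0, -1.0]]
wrist_force: [0.2, 0.2, -1.8]
gripper_width: 0.409
gripper_force: 30.0
```

Request:
play_rows(commands="0 0 0 0 0 0;0 0 0 0 0 0;0 0 0 0 0 0;0 0 0 0 0 0;0 0 0 0 0 0;0 0 0 0 0 0;0 0 0 0 0 0;0 0 0 0 0 0;0 0 0 0 0 0;0 0 0 0 0 0;0 0 0 0 0 0;0 0 0 0 0 0;0 0 0 0 0 0;0 0 0 0 0 0;0 0 0 0 0 0")

```text
time_s: 12.65
tcp_pos: [0.4289, -0.0781, 0.1463]
ee_rot: [[-0.983, -0.183, 0.0], [-0.183, 0.983, 0.0], [-0.0, 0.0, -1.0]]
wrist_force: [-0.1, 0.5, -1.9]
gripper_width: 0.408
gripper_force: 30.0
```

```bash
python3 look.py 3
```

```text
top
px [311. 179.] ztop 0.0273 rect c [ 556.1 -209.6] size [ 66.  100.3] ang 0.5 mean [ 555.9 -210.2   25.1] bgr [189. 185. 186.]
px [265. 183.] ztop 0.0686 rect c [534.  -54.7] size [73.  97.1] ang 20.7 mean [535.9 -53.   66.1] bgr [220. 221. 219.]
px [227. 186.] ztop 0.0932 rect c [521.9  68.9] size [70.  95.7] ang 7.7 mean [521.3  70.1  90.9] bgr [125. 151. 175.]
scene
px [197. 214.] ztop 0.026 rect c [ 556.1 -212.6] size [ 66.7 100.7] ang 3.7 mean [ 558.7 -211.5   24.3] bgr [159. 161. 170.]
px [246. 200.] ztop 0.0674 rect c [523.7 -61.2] size [97.  95.2] ang 20.2 mean [526.9 -60.1  66. ] bgr [182. 195. 201.]
px [288. 209.] ztop 0.0704 rect c [556.1  70.5] size [ 5.7 94.3] ang 8.1 mean [555.8  71.1  68.2] bgr [ 66.  97. 130.]
px [287. 196.] ztop 0.0925 rect c [522.   66.7] size [73.8 95.7] ang 7.9 mean [525.4  66.7  90.9] bgr [105. 135. 165.]
12.75 [ 0.42888233 -0.07808169  0.1463464 ] [-9.83210724e-01 -1.82473759e-01 -1.28122231e-07] 0.40721563026225294
```

Request:
play_rows(commands="0.168 -0.748 0 0 0 -0.184;0.168 -0.748 0 0 0 -0.184;0.168 -0.748 0 0 0 -0.184;0.168 -0.748 0 0 0 -0.184;0.168 -0.748 -0.6 0 0 -0.184;0.168 -0.748 -0.78 0 0 -0.184;0 0 0 0 0 0;0 0 0 0 0 0;0 0 0 0 0 0;0 0 0 0 0 0;0 0 0 0 0 0;0 0 0 0 0 0;0 0 0 0 0 0;0 0 0 0 0 0;0 0 0 0 0 0;0 0 0 0 0 0;0 0 0 0 0 0;0 0 0 0 0 0;0 0 0 0 0 0;0 0 0 0 0 0")

```text
time_s: 14.75
tcp_pos: [0.4591, -0.2127, 0.1049]
ee_rot: [[-1.0, -0.018, -0.0], [-0.018, 1.0, 0.0], [0.0, 0.0, -1.0]]
wrist_force: [-0.3, -0.4, -0.3]
gripper_width: 0.412
gripper_force: 30.0
```

Request:
play_rows(commands="0 0 0 0 0 0;0 0 0 0 0 0;0 0 0 0 0 0;0 0 0 0 0 0;0 0 0 0 0 0;0 0 0 0 0 0;0 0 0 0 0 0;0 0 0 0 0 0;0 0 0 0 0 0;0 0 0 0 0 0;0 0 0 0 0 0;0 0 0 0 0 0;0 0 0 0 0 0;0 0 0 0 0 0;0 0 0 0 0 0")

```text
time_s: 16.25
tcp_pos: [0.4591, -0.2127, 0.1049]
ee_rot: [[-1.0, -0.018, 0.0], [-0.018, 1.0, 0.0], [-0.0, 0.0, -1.0]]
wrist_force: [-0.1, -0.8, -1.6]
gripper_width: 0.409
gripper_force: 30.0
```

```bash
python3 look.py 4
python3 - <<'E'
from h import *
z=np.load('pics/top4.npz');i=cams.camera_info('top');P=cloud(z['d'],i)
blobs(P,z['p'],.015,.026,(.36,.56,-.5,-.29),60)
z=np.load('pics/scene4.npz');i=cams.camera_info('scene');P=cloud(z['d'],i)
blobs(P,z['p'],.015,.026,(.36,.56,-.5,-.29),60)
E
```

```text
top
px [310. 174.] ztop 0.0273 rect c [ 571.7 -209.7] size [ 34.  100.9] ang 3.7 mean [ 572.5 -207.9   25. ] bgr [190. 187. 188.]
px [228. 186.] ztop 0.0934 rect c [521.7  68.9] size [70.3 95.6] ang 7.5 mean [522.3  69.   90.9] bgr [119. 146. 172.]
scene
px [197. 215.] ztop 0.026 rect c [ 556.9 -212.3] size [ 68.2 100.8] ang 3.5 mean [ 558.8 -211.8   24.4] bgr [157. 158. 167.]
px [247. 217.] ztop 0.0306 rect c [559.8 -52.9] size [21.7 75.2] ang 11.7 mean [563.4 -52.9  28.9] bgr [137. 147. 157.]
px [287. 218.] ztop 0.0301 rect c [555.7  69.8] size [ 6.3 93. ] ang 7.8 mean [556.1  69.3  28.4] bgr [ 86. 111. 137.]
px [245. 200.] ztop 0.0673 rect c [524.5 -60.6] size [96.4 96.3] ang 62.1 mean [526.7 -60.2  65.9] bgr [181. 194. 200.]
px [287. 209.] ztop 0.0708 rect c [556.2  70.3] size [ 7.  93.8] ang 7.9 mean [556.   70.5  68.3] bgr [ 65.  95. 128.]
px [287. 196.] ztop 0.0923 rect c [522.3  67. ] size [72.7 96.1] ang 8.0 mean [525.3  67.   90.8] bgr [103. 133. 163.]
16.35 [ 0.45914278 -0.2126933   0.10496925] [-9.99837532e-01 -1.80252222e-02 -2.79992171e-05] 0.41020912375627255
px [365. 211.] ztop 0.023 rect c [ 449.  -394.6] size [131.   66.9] ang 18.8 mean [ 448.9 -398.    20.4] bgr [140. 139. 142.]
px [152. 190.] ztop 0.0222 rect c [ 457.8 -388.5] size [150.7  81.1] ang 17.7 mean [ 464.5 -384.9   20.6] bgr [110. 111. 120.]
```

View pics/scene4.png

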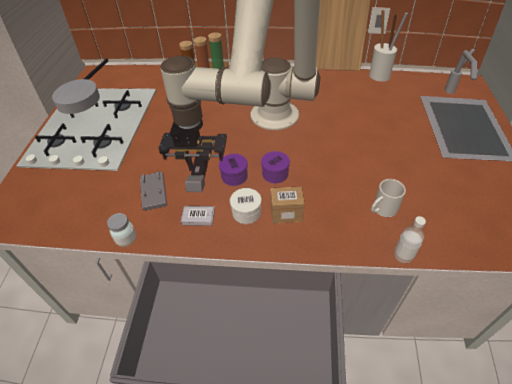

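All three scans are done and nothing has moved; the rest is empty at (152,190). I go back to the rest.

Request:
play_rows(commands="-0.023 -0.733 0.46 0 0 0.254;-0.023 -0.733 0.46 0 0 0.254;-0.023 -0.733 0.46 0 0 0.254;-0.023 -0.733 0.46 0 0 0.254;-0.023 -0.733 0 0 0 0.254;-0.023 -0.733 0 0 0 0.254;-0.023 -0.733 0 0 0 0.254;-0.023 -0.733 0 0 0 0.254;0 0 0 0 0 0;0 0 0 0 0 0;0 0 0 0 0 0")

```text
time_s: 17.45
tcp_pos: [0.4535, -0.388, 0.16]
ee_rot: [[-0.948, -0.317, -0.0], [-0.317, 0.948, 0.0], [0.0, 0.001, -1.0]]
wrist_force: [0.8, -0.3, -1.8]
gripper_width: 0.407
gripper_force: 30.0
```

Request:
play_rows(commands="0 -0.02 -0.9 0 0 0;0 0 -0.9 0 0 0;0 0 -0.9 0 0 0;0 0 -0.7 0 0 0;0 0 -0.4 0 0 0;0 0 -0.3 0 0 0;0 0 -0.2 0 0 0;0 0 0 0 0 0;0 0 0 0 0 0;0 0 0 0 0 0")

```text
time_s: 18.45
tcp_pos: [0.4542, -0.3896, 0.0321]
ee_rot: [[-0.948, -0.317, 0.002], [-0.317, 0.948, -0.001], [-0.001, -0.001, -1.0]]
wrist_force: [-0.4, 0.7, -0.8]
gripper_width: 0.414
gripper_force: 30.0
```

Request:
play_rows(commands="0 0 -0.06 0 0 0;0 0 0 0 0 0;0 0 0 0 0 0")

```text
time_s: 18.75
tcp_pos: [0.4542, -0.3897, 0.0301]
ee_rot: [[-0.948, -0.317, 0.001], [-0.317, 0.948, -0.001], [-0.001, -0.001, -1.0]]
wrist_force: [0.3, 0.6, 1.7]
gripper_width: 0.408
gripper_force: 30.0
```

Request:
play_rows(commands="0 0 0 0 0 0;0 0 0 0 0 0;0 0 0 0 0 0;0 0 0 0 0 0;0 0 0 0 0 0;0 0 0 0 0 0;0 0 0 0 0 0", grip=70)

```text
time_s: 19.45
tcp_pos: [0.4536, -0.3893, 0.0293]
ee_rot: [[-0.948, -0.317, 0.0], [-0.317, 0.948, -0.0], [-0.0, -0.0, -1.0]]
wrist_force: [0.1, 0.6, 0.8]
gripper_width: 0.795
gripper_force: 0.0
```

Request:
play_rows(commands="0 0 0.5 0 0 0;0 0 0.9 0 0 0;0 0 0.9 0 0 0;0 0 0.9 0 0 0;0 0 0.9 0 0 0;0 0 0.9 0 0 0;0 0 0.7 0 0 0;0 0 0 0 0 0;0 0 0 0 0 0")

```text
time_s: 20.35
tcp_pos: [0.4534, -0.3889, 0.2002]
ee_rot: [[-0.948, -0.317, 0.0], [-0.317, 0.948, 0.001], [-0.001, 0.0, -1.0]]
wrist_force: [-0.3, 0.5, -0.5]
gripper_width: 0.805
gripper_force: 0.0
```

Run:
```python
from h import *
s=r.sense();print(s['time_s'],s['tcp_pos'])
i=cams.camera_info('wrist');p,d=cams.capture('wrist');P=cloud(d,i);cv2.imwrite('pics/w2.png',p)
blobs(P,p,.055,.075,(.3,.6,-.5,-.25))
blobs(P,p,.015,.027,(.3,.6,-.5,-.25))
```

```text
20.35 [ 0.4534494  -0.38894392  0.20017016]
px [252. 183.] ztop 0.0659 rect c [ 454.4 -388.5] size [149.4  49.2] ang 18.5 mean [ 455.4 -388.4   63.7] bgr [86. 85. 88.]
px [226. 167.] ztop 0.0209 rect c [ 463.5 -417.9] size [148.  21.] ang 17.5 mean [ 457.6 -420.5   20.1] bgr [159. 161. 168.]
px [278. 168.] ztop 0.0208 rect c [ 444.1 -359.9] size [148.5  21.8] ang 20.5 mean [ 439.  -360.8   20.1] bgr [153. 155. 163.]
```

View pics/w2.png

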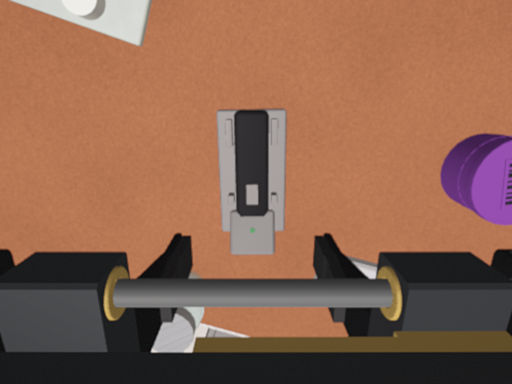

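The scanner is back in its rest at (252,183), aligned with the slab and level. Now I push the packs, carton first.

Request:
play_rows(commands="0.028 1 0 0 0 -0.085;0.028 1 0 0 0 -0.085;0.028 1 0 0 0 -0.085;0.028 1 0 0 0 -0.085;0.028 1 0 0 0 -0.085;0.028 1 0 0 0 -0.085;0.028 1 0 0 0 -0.085;0.028 1 0 0 0 -0.085;0.028 1 0 0 0 -0.085;0.028 1 0 0 0 -0.085;0.028 1 0 0 0 -0.085;0.028 1 0 0 0 -0.085;0.028 1 0 0 0 -0.085;0.028 1 0 0 0 -0.085;0.028 1 0 0 0 -0.085;0 0 0 0 0 0;0 0 0 0 0 0", grip=60)

```text
time_s: 22.1
tcp_pos: [0.4654, 0.0609, 0.1991]
ee_rot: [[-0.991, -0.133, -0.003], [-0.133, 0.991, -0.001], [0.003, -0.001, -1.0]]
wrist_force: [-0.8, -0.8, -0.5]
gripper_width: 0.689
gripper_force: 0.0
```

```bash
python3 look.py 5
python3 - <<'E'
from h import *
i=cams.camera_info('wrist');print('wcam',-i['R'].T@i['t'])
z=np.load('pics/top5.npz');i=cams.camera_info('top');P=cloud(z['d'],i)
m=(P[...,2]<-.04)&(P[...,2]>-.06)&(P[...,0]>.72)&(P[...,0]<1.1);print('rim y',np.percentile(P[m][:,1],[1,99]),P[m][:,0].max())
E
```

```text
top
px [311. 179.] ztop 0.0274 rect c [ 556.3 -209.6] size [ 65.2 100.2] ang 1.2 mean [ 555.3 -210.1   24.9] bgr [190. 187. 187.]
px [265. 188.] ztop 0.0687 rect c [522.  -50.3] size [95.8 60.3] ang 31.1 mean [519.7 -52.9  66.1] bgr [219. 219. 217.]
scene
px [197. 214.] ztop 0.0261 rect c [ 555.7 -212.6] size [ 66.7 102.3] ang 3.2 mean [ 558.5 -211.4   24.4] bgr [161. 163. 172.]
px [288. 218.] ztop 0.0304 rect c [556.  70.] size [ 6.5 93. ] ang 7.7 mean [555.9  71.9  28.5] bgr [ 86. 113. 140.]
px [253. 198.] ztop 0.0676 rect c [514.  -38.7] size [97.  94.2] ang 14.3 mean [516.1 -37.3  66. ] bgr [186. 198. 204.]
px [287. 209.] ztop 0.0712 rect c [555.6  70.1] size [ 5.  94.1] ang 8.4 mean [555.3  72.3  69. ] bgr [ 68.  98. 132.]
px [287. 196.] ztop 0.0924 rect c [523.1  66.8] size [72.7 96.1] ang 7.7 mean [525.2  66.9  90.9] bgr [106. 137. 167.]
22.2 [0.46564119 0.06010041 0.19949973] [-0.99143097 -0.13061748  0.00192532] 0.6909666297677982
wcam [0.38326822 0.04999484 0.38401759]
rim y [-0.36504873  0.23653611] 1.0601042369145852
```

The tub was knocked to about (0.514, -0.038) after it had been scanned. The carton's path is still clear.

Request:
play_rows(commands="0 0 -0.9 0 0 0;0 0 -0.9 0 0 0;0 0 -0.9 0 0 0;0 0 -0.9 0 0 0;0 0 -0.9 0 0 0;0 0 -0.75 0 0 0;0 0 -0.4 0 0 0;0 0 0 0 0 0;0 0 0 0 0 0", grip=45)

```text
time_s: 23.1
tcp_pos: [0.4664, 0.0601, 0.031]
ee_rot: [[-0.991, -0.13, -0.0], [-0.13, 0.991, -0.0], [0.0, -0.0, -1.0]]
wrist_force: [1.4, -0.4, 0.5]
gripper_width: 0.517
gripper_force: 0.0
```

Request:
play_rows(commands="0.2 0 0 0 0 0;0.3 0 0 0 0 0;0.4 0 0 0 0 0;0.5 0 0 0 0 0;0.5 0 0 0 0 0;0.5 0 0 0 0 0;0.5 0 0 0 0 0;0.5 0 0 0 0 0;0.5 0 0 0 0 0;0.5 0 0 0 0 0;0.5 0 0 0 0 0")

```text
time_s: 24.2
tcp_pos: [0.6148, 0.0606, 0.0311]
ee_rot: [[-0.991, -0.131, 0.001], [-0.131, 0.991, 0.0], [-0.001, 0.0, -1.0]]
wrist_force: [-0.2, -1.1, 0.5]
gripper_width: 0.52
gripper_force: 0.3
```

```bash
python3 look.py 6
```

```text
top
px [311. 179.] ztop 0.0273 rect c [ 555.9 -209.5] size [ 65.5 100.6] ang 1.4 mean [ 556.2 -209.9   24.7] bgr [185. 182. 183.]
px [260. 190.] ztop 0.0684 rect c [512.4 -35.1] size [92.7 95. ] ang 0.7 mean [511.8 -35.5  65.9] bgr [214. 215. 214.]
scene
px [197. 214.] ztop 0.0261 rect c [ 557.5 -212.8] size [ 69.3 101.2] ang 4.6 mean [ 558.6 -211.8   24.4] bgr [155. 157. 166.]
px [250. 195.] ztop 0.0675 rect c [504.7 -46.7] size [73.  97.3] ang 48.2 mean [505.5 -48.6  65.9] bgr [183. 196. 202.]
px [286. 234.] ztop 0.0922 rect c [662.4  66.7] size [75.6 96.2] ang 7.2 mean [664.9  68.5  90.8] bgr [102. 132. 159.]
24.3 [0.61604624 0.06081499 0.03096245] [-0.99141636 -0.13071497 -0.00268425] 0.5152437546652331
```

View pics/scene6.png

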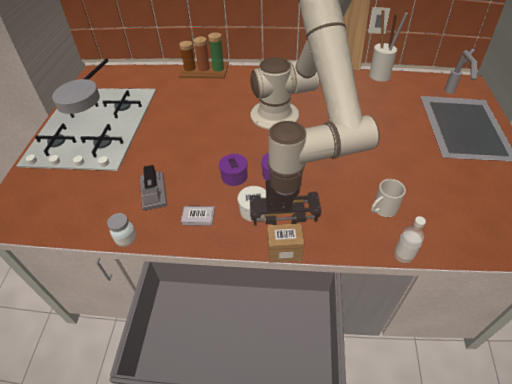

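The carton is at the edge at (286,240), square to the push. I carry on.

Request:
play_rows(commands="0.4 0 0 0 0 0;0.5 0 0 0 0 0;0.5 0 0 0 0 0;0.5 0 0 0 0 0;0.5 0 0 0 0 0;0.5 0 0 0 0 0;0.3 0 0 0 0 0;0 0 0 0 0 0;0 0 0 0 0 0;0 0 0 0 0 0;0 0 0 0 0 0")

```text
time_s: 25.4
tcp_pos: [0.7087, 0.0608, 0.031]
ee_rot: [[-0.991, -0.131, -0.0], [-0.131, 0.991, 0.0], [0.0, 0.0, -1.0]]
wrist_force: [0.3, -0.2, -0.1]
gripper_width: 0.518
gripper_force: 0.0
```

```bash
python3 look.py 7
```

```text
top
px [311. 179.] ztop 0.0273 rect c [ 556.2 -209.4] size [ 65.8 100.1] ang 0.8 mean [ 555.6 -209.6   24.9] bgr [188. 185. 185.]
px [259. 190.] ztop 0.0682 rect c [512.5 -35.2] size [92.4 95.2] ang 0.1 mean [512.8 -35.5  65.7] bgr [216. 216. 216.]
scene
px [197. 215.] ztop 0.0262 rect c [ 557.1 -212.9] size [ 67.8 102.1] ang 4.3 mean [ 558.9 -211.1   24.6] bgr [153. 155. 164.]
px [252. 198.] ztop 0.0675 rect c [513.2 -40.3] size [97.3 89.3] ang 6.6 mean [516.6 -39.4  65.9] bgr [176. 189. 195.]
25.5 [0.70888343 0.06085445 0.03109819] [-9.91344351e-01 -1.31287383e-01 -1.36556455e-05] 0.5214474709835433
```

View pics/scene7.png

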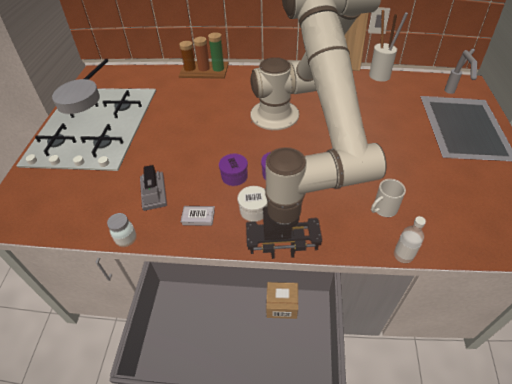

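The carton is in the crate at (282,300). The tub is next.

Request:
play_rows(commands="0 0 0.8 0 0 0;0 0 0.8 0 0 0;0 0 0.8 0 0 0;0 0 0.8 0 0 0;0 0 0.8 0 0 0;-0.996 -0.363 0 0 0 -0.097;-0.996 -0.363 0 0 0 -0.097;-0.996 -0.363 0 0 0 -0.097;-0.996 -0.363 0 0 0 -0.097;-0.996 -0.363 0 0 0 -0.097;-0.996 -0.363 0 0 0 -0.097;-0.996 -0.363 0 0 0 -0.097;-0.996 -0.363 0 0 0 -0.097;-0.996 -0.363 0 0 0 -0.097;0 0 0 0 0 0;0 0 0 0 0 0")

```text
time_s: 27.1
tcp_pos: [0.4403, -0.0373, 0.1516]
ee_rot: [[-1.0, -0.001, 0.002], [-0.001, 1.0, 0.0], [-0.002, 0.0, -1.0]]
wrist_force: [0.2, 1.0, 1.0]
gripper_width: 0.516
gripper_force: 0.0
```

```bash
python3 look.py 8
```

```text
top
px [311. 179.] ztop 0.0274 rect c [ 556.3 -209.3] size [65.7 99.4] ang 0.4 mean [ 555.8 -209.8   24.9] bgr [190. 187. 188.]
px [258. 184.] ztop 0.0684 rect c [535.3 -28.6] size [47.7 95.4] ang 16.5 mean [533.  -28.2  66. ] bgr [222. 223. 222.]
scene
px [197. 215.] ztop 0.0261 rect c [ 556.2 -212.6] size [ 67.9 100.6] ang 3.3 mean [ 559.2 -211.1   24.5] bgr [160. 161. 171.]
px [253. 198.] ztop 0.0675 rect c [513.8 -38. ] size [96.  97.6] ang 86.2 mean [515.9 -37.5  65.9] bgr [184. 197. 203.]
27.2 [ 0.44119779 -0.03697507  0.15126915] [-9.9999855e-01 -9.5429320e-04 -1.4104838e-03] 0.5160589733453752
```

Request:
play_rows(commands="0 0 -0.9 0 0 0;0 0 -0.9 0 0 0;0 0 -0.9 0 0 0;0 0 -0.8 0 0 0;0 0 -0.5 0 0 0;0 0 -0.3 0 0 0;0 0 0 0 0 0;0.2 0 0 0 0 0;0.3 0 0 0 0 0;0.4 0 0 0 0 0;0.5 0 0 0 0 0;0.5 0 0 0 0 0;0.5 0 0 0 0 0;0.5 0 0 0 0 0;0.5 0 0 0 0 0;0.5 0 0 0 0 0;0.5 0 0 0 0 0")

```text
time_s: 28.9
tcp_pos: [0.5739, -0.0374, 0.0224]
ee_rot: [[-1.0, -0.0, 0.001], [-0.0, 1.0, 0.0], [-0.001, 0.0, -1.0]]
wrist_force: [-0.0, 0.9, 0.6]
gripper_width: 0.516
gripper_force: 0.5
```

```bash
python3 look.py 9
```

```text
top
px [311. 179.] ztop 0.0273 rect c [ 556.4 -209.6] size [ 65.3 100.4] ang 1.0 mean [ 556.1 -209.5   24.8] bgr [186. 183. 183.]
scene
px [198. 214.] ztop 0.0262 rect c [ 556.5 -212.6] size [ 68.9 101. ] ang 2.6 mean [ 558.7 -211.3   24.4] bgr [155. 157. 166.]
px [250. 228.] ztop 0.0674 rect c [630.4 -36.1] size [95.2 98.4] ang 88.1 mean [632.9 -35.9  65.9] bgr [177. 189. 195.]
29.0 [ 0.57546602 -0.03720362  0.02240505] [-9.99993541e-01 -5.93065255e-04 -3.54480293e-03] 0.5184219575232993
```

Request:
play_rows(commands="0.4 0 0 0 0 0;0.5 0 0 0 0 0;0.5 0 0 0 0 0;0.5 0 0 0 0 0;0.5 0 0 0 0 0;0.5 0 0 0 0 0;0.5 0 0 0 0 0;0.5 0 0 0 0 0;0.4 0 0 0 0 0;0.2 0 0 0 0 0;0 0 0 0 0 0;0 0 0 0 0 0;0 0 0 0 0 0;0 0 0 0 0 0")

```text
time_s: 30.4
tcp_pos: [0.7069, -0.0372, 0.022]
ee_rot: [[-1.0, -0.001, -0.0], [-0.001, 1.0, 0.0], [0.0, 0.0, -1.0]]
wrist_force: [0.3, 0.8, 0.3]
gripper_width: 0.514
gripper_force: 0.0
```

```bash
python3 look.py 10
```

```text
top
px [311. 179.] ztop 0.0275 rect c [ 556.  -209.9] size [65.6 99.9] ang 1.4 mean [ 555.9 -209.1   24.9] bgr [188. 184. 185.]
scene
px [197. 214.] ztop 0.0262 rect c [ 555.7 -212.4] size [ 69.3 102.1] ang 2.0 mean [ 558.5 -212.    24.4] bgr [153. 154. 163.]
30.5 [ 0.7070077  -0.03722713  0.02201802] [-9.99999842e-01 -5.60299641e-04  5.05965314e-05] 0.5205250926969905
```

View pics/scene10.png

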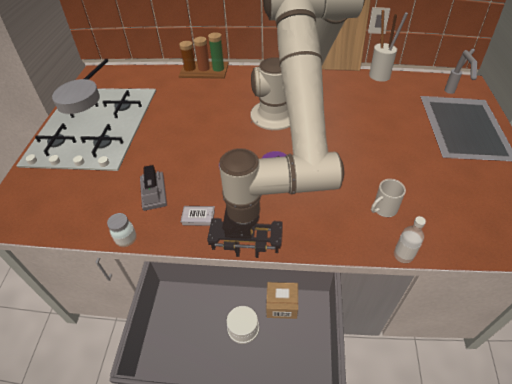

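The tub is in the crate at (242,325). The fish tin at (198,215) is next.

Request:
play_rows(commands="0 0 0.8 0 0 0;0 0 0.8 0 0 0;0 0 0.8 0 0 0;0 0 0.8 0 0 0;0 0 0.8 0 0 0;-0.842 -0.725 0 0 0 0;-0.842 -0.725 0 0 0 0;-0.842 -0.725 0 0 0 0;-0.842 -0.725 0 0 0 0;-0.842 -0.725 0 0 0 0;-0.842 -0.725 0 0 0 0;-0.842 -0.725 0 0 0 0;-0.842 -0.725 0 0 0 0;0 0 0 0 0 0;0 0 0 0 0 0")

```text
time_s: 32.0
tcp_pos: [0.505, -0.2116, 0.1424]
ee_rot: [[-1.0, 0.001, 0.001], [0.001, 1.0, -0.0], [-0.001, -0.0, -1.0]]
wrist_force: [-0.4, 0.4, -0.3]
gripper_width: 0.517
gripper_force: 0.0
```

```bash
python3 look.py 11
```

```text
top
scene
px [197. 214.] ztop 0.0262 rect c [ 557.3 -212.6] size [ 68.  100.6] ang 4.9 mean [ 558.6 -211.2   24.4] bgr [158. 159. 168.]
32.1 [ 0.5059621  -0.21093213  0.14211326] [-9.99998964e-01 -1.07865396e-03 -9.52949198e-04] 0.5188107342198887
```

Request:
play_rows(commands="-0.15 0 -0.9 0 0 0;0 0 -0.9 0 0 0;0 0 -0.9 0 0 0;0 0 -0.8 0 0 0;0 0 -0.5 0 0 0;0 0 -0.3 0 0 0;0 0 -0.13 0 0 0;0 0 0 0 0 0;0 0 0 0 0 0")

```text
time_s: 33.0
tcp_pos: [0.5016, -0.2112, 0.0097]
ee_rot: [[-1.0, -0.001, 0.002], [-0.001, 1.0, -0.0], [-0.002, -0.0, -1.0]]
wrist_force: [-1.4, -0.0, 0.5]
gripper_width: 0.52
gripper_force: 0.0
```

Request:
play_rows(commands="0.2 0 0 0 0 0;0.3 0 0 0 0 0;0.4 0 0 0 0 0;0.5 0 0 0 0 0;0.5 0 0 0 0 0;0.5 0 0 0 0 0;0.5 0 0 0 0 0;0.5 0 0 0 0 0;0.5 0 0 0 0 0")

```text
time_s: 33.9
tcp_pos: [0.6195, -0.2113, 0.009]
ee_rot: [[-1.0, -0.001, 0.001], [-0.001, 1.0, -0.0], [-0.001, -0.0, -1.0]]
wrist_force: [0.3, 0.1, -0.2]
gripper_width: 0.515
gripper_force: 0.0
```

```bash
python3 look.py 12
```

```text
top
px [311. 179.] ztop 0.0274 rect c [ 556.1 -209.7] size [ 65.4 100. ] ang 1.1 mean [ 556.  -210.7   24.9] bgr [187. 184. 184.]
scene
34.0 [ 0.6205255  -0.21129239  0.00891349] [-0.99999628 -0.00144709 -0.00231012] 0.5196463945750912
```

Run:
```python
import cv2
p=cv2.imread('pics/scene12.png')[140:265,100:300];q=cv2.imread('pics/top12.png')[120:240,230:430]
cv2.imwrite('pics/c12.png',cv2.vconcat([cv2.resize(p,(480,300),interpolation=2),cv2.resize(q,(480,288),interpolation=2)]))
```

```text
(no output)
```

View pics/c12.png

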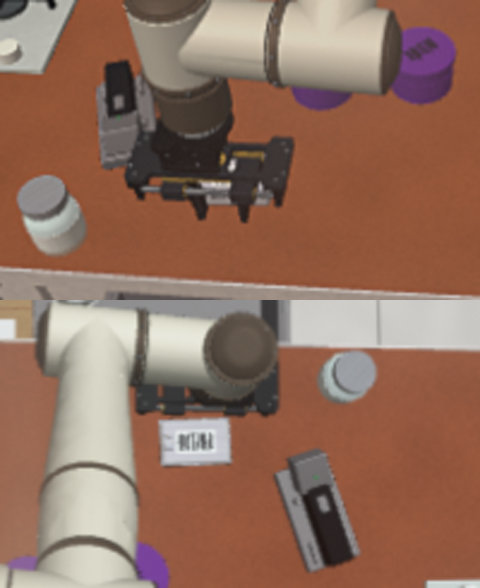

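The fish tin is still in place at (195,440) in the lower crop: the opened fingertips sit higher than the shut TCP and passed over it. I'll go back, shut the gripper and push with the shut tips.

Request:
play_rows(commands="0 0 0.8 0 0 0;0 0 0.8 0 0 0;0 0 0.8 0 0 0;-0.8 0 0 0 0 0;-0.8 0 0 0 0 0;-0.8 0 0 0 0 0;-0.8 0 0 0 0 0;-0.8 0 0 0 0 0;-0.3 0 0 0 0 0;0 0 0 0 0 0;0 0 0 0 0 0", grip=0)

```text
time_s: 35.1
tcp_pos: [0.4899, -0.2114, 0.0814]
ee_rot: [[-1.0, -0.001, 0.002], [-0.001, 1.0, -0.0], [-0.002, -0.0, -1.0]]
wrist_force: [-0.1, 0.5, -0.4]
gripper_width: 0.001
gripper_force: 0.0
```

Run:
```python
from h import *
z=np.load('pics/scene12.npz');i=cams.camera_info('scene');P=cloud(z['d'],i)
m=(P[...,0]>.585)&(P[...,0]<.66)&(abs(P[...,1]+.21)<.06)&(P[...,2]>.005)&(P[...,2]<.06)
print('fingers',np.percentile(P[m],[1,50,99],axis=0).round(3),m.sum())
i=cams.camera_info('scene');p,d=cams.capture('scene');P=cloud(d,i)
s=r.sense();t=s['tcp_pos'];print(t,s['gripper_width'])
m=(abs(P[...,0]-t[0])<.03)&(abs(P[...,1]-t[1])<.03)&(P[...,2]>.03)&(P[...,2]<.13)
print('shut',np.percentile(P[m],[1,50,99],axis=0).round(3),m.sum())
blobs(P,p,.012,.035,(.5,.7,-.33,-.1),60)
```

```text
fingers [[ 0.586 -0.245  0.007]
 [ 0.618 -0.232  0.035]
 [ 0.635 -0.167  0.058]] 107
[ 0.49006683 -0.2113951   0.08118025] 0.007718022909053868
shut [[ 0.479 -0.219  0.105]
 [ 0.499 -0.209  0.118]
 [ 0.503 -0.202  0.13 ]] 46
px [197. 215.] ztop 0.0261 rect c [ 556.8 -212.6] size [ 68.9 100.7] ang 4.3 mean [ 558.8 -211.6   24.3] bgr [157. 158. 167.]
```

Run:
```python
from h import *
i=cams.camera_info('scene')
for px in [(184.6,229.6),(201,230.5)]:
    for z in (.0,.01,.02,.03,.04): print(px,z,onplane(px,z,i)[0].round(3))
p,d=cams.capture('scene')
cv2.imwrite('pics/c13.png',cv2.resize(p[140:240,140:260],(720,600),interpolation=2))
```

```text
(184.6, 229.6) 0.0 [ 0.604 -0.247 -0.   ]
(184.6, 229.6) 0.01 [ 0.611 -0.244  0.01 ]
(184.6, 229.6) 0.02 [ 0.618 -0.24   0.02 ]
(184.6, 229.6) 0.03 [ 0.625 -0.237  0.03 ]
(184.6, 229.6) 0.04 [ 0.632 -0.234  0.04 ]
(201, 230.5) 0.0 [ 0.604 -0.195  0.   ]
(201, 230.5) 0.01 [ 0.611 -0.192  0.01 ]
(201, 230.5) 0.02 [ 0.618 -0.189  0.02 ]
(201, 230.5) 0.03 [ 0.625 -0.186  0.03 ]
(201, 230.5) 0.04 [ 0.632 -0.184  0.04 ]
```

View pics/c13.png

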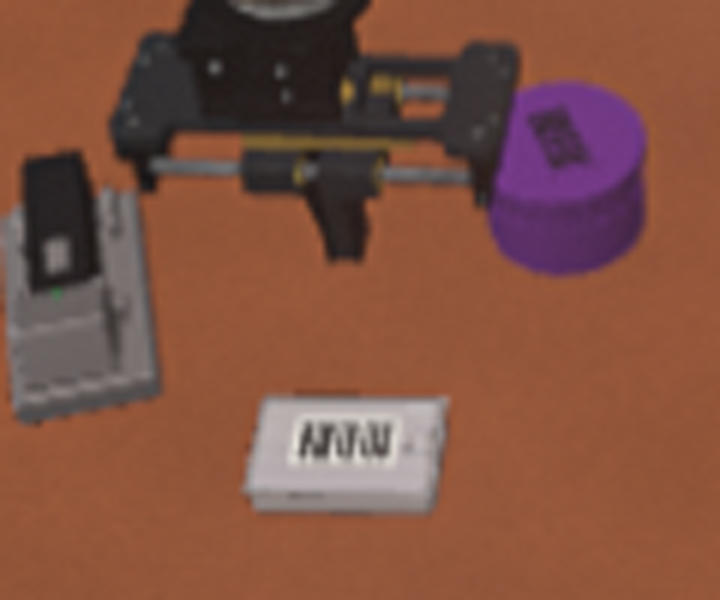

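Run:
```python
from h import *
i=cams.camera_info('scene')
for z in (.07,.08,.09,.1,.11): print(z,onplane((197.5,183.3),z,i)[0].round(3))
s=r.sense();print(s['tcp_pos'],s['joints'])
```

```text
0.07 [ 0.47  -0.221  0.07 ]
0.08 [ 0.479 -0.218  0.08 ]
0.09 [ 0.488 -0.214  0.09 ]
0.1 [ 0.498 -0.211  0.1  ]
0.11 [ 0.507 -0.208  0.11 ]
[ 0.48998848 -0.21132709  0.08101598] [-5.89786469e+00  2.01596811e+01 -2.17131697e+01  1.39473513e-02
 -4.80723682e+01 -8.40601112e+01]
```

The shut tips show at about z = 0.10 while the TCP reads 0.081, so the visible fingers end nearly 19 mm above the reported TCP. I'll lower carefully, watching the force.

Request:
play_rows(commands="0 0 -0.8 0 0 0;0 0 -0.8 0 0 0;0 0 -0.5 0 0 0;0 0 -0.3 0 0 0;0 0 0 0 0 0;0 0 0 0 0 0")

```text
time_s: 35.8
tcp_pos: [0.4895, -0.2113, 0.0092]
ee_rot: [[-1.0, -0.001, 0.001], [-0.001, 1.0, -0.0], [-0.001, -0.0, -1.0]]
wrist_force: [-0.8, 0.4, 0.8]
gripper_width: 0.008
gripper_force: 0.0
```

Request:
play_rows(commands="0 0 -0.1 0 0 0;0 0 -0.1 0 0 0;0 0 0 0 0 0;0 0 0 0 0 0")

```text
time_s: 36.2
tcp_pos: [0.4888, -0.2113, 0.0031]
ee_rot: [[-1.0, -0.001, 0.0], [-0.001, 1.0, -0.0], [-0.0, -0.0, -1.0]]
wrist_force: [0.2, -0.2, 1.1]
gripper_width: 0.007
gripper_force: 0.0
```

Request:
play_rows(commands="0 0 -0.08 0 0 0;0 0 0 0 0 0;0 0 0 0 0 0")

```text
time_s: 36.5
tcp_pos: [0.4887, -0.2112, 0.0005]
ee_rot: [[-1.0, -0.001, -0.0], [-0.001, 1.0, -0.0], [0.0, -0.0, -1.0]]
wrist_force: [-0.4, 0.8, 0.1]
gripper_width: 0.007
gripper_force: 0.0
```

Run:
```python
from h import *
i=cams.camera_info('scene');p,d=cams.capture('scene')
cv2.imwrite('pics/c14.png',cv2.resize(p[160:240,140:260],(720,480),interpolation=2))
for px in [(197,204),(197,206),(197,208),(197,210),(197,212)]:
    b=p[px[1],194:202].mean(1).round();print(px,b)
```

```text
(197, 204) [95. 95. 94. 94. 94. 95. 97. 96.]
(197, 206) [118. 118. 117. 116. 117. 116. 123. 122.]
(197, 208) [181. 181. 180. 180. 180. 180. 180. 181.]
(197, 210) [149. 155. 177. 155. 149. 161. 202. 157.]
(197, 212) [ 64. 146. 143. 160.  83. 154. 168. 157.]
```

View pics/c14.png

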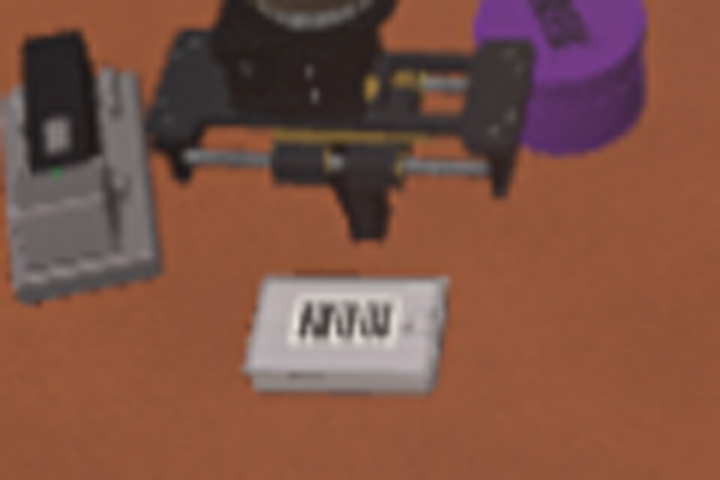

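The tip is at (368,240) in the crop, visibly above the counter, and there is no contact force. I go lower in small steps.

Request:
play_rows(commands="0 0 -0.1 0 0 0;0 0 -0.1 0 0 0;0 0 0 0 0 0;0 0 0 0 0 0")

```text
time_s: 36.95
tcp_pos: [0.4886, -0.2112, -0.0057]
ee_rot: [[-1.0, -0.001, -0.0], [-0.001, 1.0, 0.0], [0.0, 0.0, -1.0]]
wrist_force: [0.7, -0.1, -0.4]
gripper_width: 0.006
gripper_force: 0.0
```

Request:
play_rows(commands="0 0 -0.1 0 0 0;0 0 0 0 0 0;0 0 0 0 0 0")

```text
time_s: 37.25
tcp_pos: [0.4886, -0.2112, -0.0085]
ee_rot: [[-1.0, -0.001, -0.0], [-0.001, 1.0, 0.0], [0.0, 0.0, -1.0]]
wrist_force: [-0.2, -0.0, -0.1]
gripper_width: 0.005
gripper_force: 0.0
```

Run:
```python
from h import *
i=cams.camera_info('scene');p,d=cams.capture('scene');s=r.sense();t=s['tcp_pos'];print(t,s['wrist_force'])
g=p.max(2);m=np.zeros_like(g);m[190:212,190:212]=(g[190:212,190:212]<75)
ys,xs=np.nonzero(m);b=ys.max();u=xs[ys>=b-1].mean();print(u,b)
for z in (0,.01,.02,.03): print(z,onplane((u,b+.5),z,i)[0].round(3))
```

```text
[ 0.48869217 -0.21124136 -0.00847678] [-0.80635808 -0.30750503  0.06046459]
201.0 201
0 [ 0.487 -0.217  0.   ]
0.01 [ 0.495 -0.214  0.01 ]
0.02 [ 0.504 -0.211  0.02 ]
0.03 [ 0.512 -0.208  0.03 ]
```

Request:
play_rows(commands="0.3 0 0 0 0 0;0.3 0 0 0 0 0;0.3 0 0 0 0 0;0.4 0 0 0 0 0;0.4 0 0 0 0 0;0.4 0 0 0 0 0;0.4 0 0 0 0 0;0.4 0 0 0 0 0;0 0 0 0 0 0")

```text
time_s: 38.2
tcp_pos: [0.5782, -0.2113, -0.0084]
ee_rot: [[-1.0, -0.001, 0.002], [-0.001, 1.0, -0.001], [-0.002, -0.001, -1.0]]
wrist_force: [-0.2, 1.4, 0.1]
gripper_width: 0.005
gripper_force: 0.0
```

```bash
python3 look.py 15
```

```text
top
scene
px [193. 231.] ztop 0.0261 rect c [ 619.4 -214. ] size [ 75.4 100.3] ang 0.1 mean [ 623.7 -212.8   24.4] bgr [151. 152. 161.]
38.3 [ 0.57594024 -0.21113635 -0.00869682] [-9.99999870e-01 -5.07866322e-04 -4.46922296e-05] 0.009349468146609885
```

Request:
play_rows(commands="0.4 0 0 0 0 0;0.4 0 0 0 0 0;0.4 0 0 0 0 0;0.4 0 0 0 0 0;0.4 0 0 0 0 0;0.4 0 0 0 0 0;0.4 0 0 0 0 0;0.4 0 0 0 0 0;0.4 0 0 0 0 0;0.4 0 0 0 0 0;0.3 0 0 0 0 0;0 0 0 0 0 0;0 0 0 0 0 0;0 0 0 0 0 0")

```text
time_s: 39.7
tcp_pos: [0.704, -0.2113, -0.0085]
ee_rot: [[-1.0, -0.0, -0.001], [-0.0, 1.0, 0.0], [0.001, 0.0, -1.0]]
wrist_force: [-0.1, -0.5, -0.5]
gripper_width: 0.011
gripper_force: 0.0
```

Request:
play_rows(commands="0 0 0.8 0 0 0;0 0 0.8 0 0 0;0 0 0.8 0 0 0;0 0 0.8 0 0 0;0 0 0.8 0 0 0;0 0 0.8 0 0 0;-0.6 0 0 0 0 0;-0.6 0 0 0 0 0;-0.6 0 0 0 0 0;-0.6 0 0 0 0 0;-0.6 0 0 0 0 0;0 0 0 0 0 0;0 0 0 0 0 0")

```text
time_s: 41.0
tcp_pos: [0.6147, -0.2114, 0.1362]
ee_rot: [[-1.0, -0.001, 0.001], [-0.001, 1.0, -0.0], [-0.001, -0.0, -1.0]]
wrist_force: [0.7, 0.9, -0.4]
gripper_width: 0.003
gripper_force: 0.0
```

```bash
python3 look.py 16
python3 - <<'E'
from h import *
z=np.load('pics/scene16.npz');i=cams.camera_info('scene');P=cloud(z['d'],i)
blobs(P,z['p'],.04,.2,(.33,.72,-.5,.5))
E
```

```text
top
scene
41.1 [ 0.61532836 -0.21128665  0.13567575] [-9.99999564e-01 -6.21395687e-04 -6.97132987e-04] 0.00416957217048116
px [233. 166.] ztop 0.0674 rect c [ 372.9 -120.2] size [84.  95.9] ang 1.3 mean [ 372.  -119.2   66. ] bgr [116.  54. 104.]
px [275. 165.] ztop 0.0673 rect c [362.7  21. ] size [65.1 95.5] ang 0.4 mean [361.8  22.2  65.8] bgr [114.  54. 103.]
px [390. 194.] ztop 0.0895 rect c [475.8 387.2] size [77.7 82.7] ang 80.9 mean [481.2 387.4  90.3] bgr [137. 149. 159.]
px [151. 196.] ztop 0.0731 rect c [ 515.9 -366.4] size [41.8 51.5] ang 14.0 mean [ 523.2 -365.2   71.6] bgr [ 96.  97. 105.]
px [185. 197.] ztop 0.1925 rect c [ 625.3 -209.8] size [ 6.7 23.3] ang 9.8 mean [ 624.6 -209.7  192.6] bgr [31. 34. 48.]
px [120. 226.] ztop 0.0899 rect c [ 649.4 -425.9] size [59.5 58.2] ang 46.9 mean [ 651.5 -424.1   89. ] bgr [143. 147. 149.]
px [411. 238.] ztop 0.1344 rect c [664.  413.7] size [31.5 17.1] ang 58.4 mean [664.9 412.8 132.7] bgr [152. 163. 173.]
```

View pics/scene16.png

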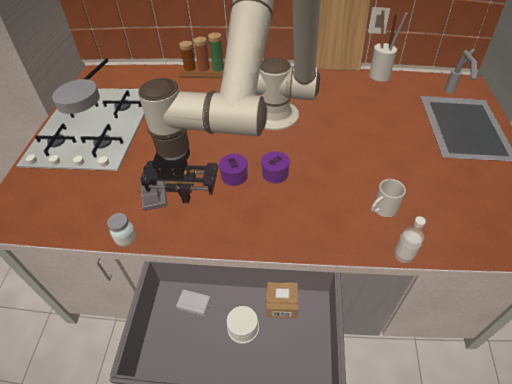

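All three packs lie in the crate: fish tin (193,300), tub (242,325), carton (282,300). I move clear and check the scanner once more.

Request:
play_rows(commands="0 0.9 0.5 0 0 0;0 0.9 0.5 0 0 0;-0.3 0.9 0.5 0 0 0;-0.3 0.9 0 0 0 0;-0.3 0.9 0 0 0 0;-0.3 0.9 0 0 0 0;0 0 0 0 0 0;0 0 0 0 0 0")

```text
time_s: 41.9
tcp_pos: [0.5793, -0.0487, 0.1806]
ee_rot: [[-1.0, -0.002, 0.0], [-0.002, 1.0, -0.0], [-0.0, -0.0, -1.0]]
wrist_force: [0.0, 0.6, -0.1]
gripper_width: 0.006
gripper_force: 0.0
```

Run:
```python
from h import *
for n in ['scene','top']:
    p,d=cams.capture(n);i=cams.camera_info(n);P=cloud(d,i);print(n)
    blobs(P,p,.03,.1,(.33,.72,-.5,-.3));blobs(P,p,.03,.1,(.33,.72,.3,.5))
```

```text
scene
px [150. 186.] ztop 0.0684 rect c [ 463.9 -383.8] size [158.4  50.7] ang 17.8 mean [ 484.7 -377.4   65.9] bgr [71. 72. 79.]
px [120. 227.] ztop 0.0898 rect c [ 649.9 -425.4] size [61.2 57.9] ang 46.9 mean [ 651.6 -424.1   89.1] bgr [142. 146. 149.]
px [389. 195.] ztop 0.0877 rect c [477.1 387.3] size [77.8 80.8] ang 82.9 mean [480.3 386.4  88.4] bgr [138. 150. 160.]
px [406. 249.] ztop 0.085 rect c [676.5 407.8] size [52.6 16.5] ang 64.6 mean [678.1 405.2  85.2] bgr [145. 155. 164.]
top
px [375. 151.] ztop 0.0925 rect c [ 649.1 -423. ] size [54.9 56.4] ang 82.9 mean [ 648.3 -423.    91. ] bgr [158. 156. 153.]
px [363. 205.] ztop 0.0681 rect c [ 460.5 -386.2] size [158.5  50.6] ang 19.1 mean [ 469.  -381.4   65.9] bgr [65. 66. 73.]
px [129. 149.] ztop 0.0872 rect c [643.5 398. ] size [17.  50.2] ang 59.8 mean [642.5 397.9  85.4] bgr [119. 124. 127.]
px [122. 197.] ztop 0.0927 rect c [482.9 410.5] size [39.3 78.3] ang 73.3 mean [486.1 415.1  92.4] bgr [128. 138. 146.]
px [140. 200.] ztop 0.0895 rect c [474.4 357.3] size [17.2 79.4] ang 72.9 mean [470.7 357.9  90.2] bgr [139. 147. 150.]
```

Run:
```python
from h import *
for nm in ['top0','now']:
    if nm=='now': p,d=cams.capture('top')
    else: d=np.load('pics/top0.npz')['d']
    P=cloud(d,cams.camera_info('top')).reshape(-1,3)*1000
    e=np.array([.948,.318]);q=P[:,:2]-[453.5,-388.5];a=q@e;b=q@[-.318,.948]
    for lo in range(-75,90,20):
        m=(a>lo)&(a<lo+20)&(abs(b)<14);print(nm,lo,np.median(P[m,2]).round(1),end='; ')
    m=(a>-80)&(a<95)&(abs(b)<40)&(P[:,2]>45);print(m.sum(),a[m].min().round(),a[m].max().round(),b[m].mean().round(1))
```

```text
top0 -75 62.8; top0 -55 61.9; top0 -35 62.1; top0 -15 62.5; top0 5 63.5; top0 25 62.5; top0 45 67.5; top0 65 72.8; top0 85 2.5; 632 -74.0 91.0 3.9
now -75 61.9; now -55 61.1; now -35 61.6; now -15 61.2; now 5 62.9; now 25 61.8; now 45 69.1; now 65 74.0; now 85 1.8; 632 -73.0 91.0 3.4
```

The scanner lies as it did at the start, level and in its place, and the bystanders have not moved.

```bash
python3 -c "
from station import r
print(r.finish_job())"
```

```text
the job is handed in; nothing more can be done
None
```

I held the scanner steady on the carton, tub and fish tin labels in that order for over three seconds each (the biscuit tin was absent), put it back in its rest, and slid all three packs into the crate with the mug, soap and jar left in place; the job is handed in, and no verdict or scan confirmation was shown.

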